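Set a row of strips to the third stop and hold the index knob

ROBOT

A 6-joint arm with a two-finger parallel gripper is mounted at the origin on a cart in front of the work surface, level with it; the furniture and walls round the work are solid. World frame = base frame: x ahead of the robot, y to its left, z up, the work surface at z = 0. Lengths are in m, angles in degrees, forces in N, time in s.
With the tool pointing down it reaches from about 0.35 to 0.875 m from the base axis. Payload 4.2 kg.
Tool frame: the origin (TCP) lies between the finger pads; the fingertips stand 25 mm ahead of it and the grasp point (between the pads) lies 6 mm ahead of it; z points along the fingers, y is the line along which they close (so a half turn about z gives the same grasp; the last joint's range is limited). The gripper opens to 87 mm and grips with 3 to 60 N. Pads are 19 mm wide; open, the fingers measure 117 mm over their backs; the gripper's body (75 mm by 190 mm) begins 51 mm behind the grasp point.
Start: joints at [-48.61, 22.042, 0.453, 0, -68.411, -14.817], TCP at [0.28, -0.559, 0.248] pointing down, gripper open.
Joint ranges: [-179.83, 179.83], [-69.29, 118.12], [-61.27, 80.66], [-181.25, 117.63], [-171.15, -9.14], [-177.46, 177.46]. Speed limits (degrees/s): [159.86, 159.86, 180, 180, 180, 180].

INTERFACE

Orientations are given as [roll, pitch, yaw] about the fixed x, y, z axes, in that order (R = Rz(yaw) Ry(pitch) Rx(roll)).
In Python, from cell import manip gives the robot as it stands. The module is installed in compiled form; this text tells all that it offers.
- The arm moves only by the shell command python3 -m pendant 'ROWS' [FORCE]. ROWS is JSON, a list of rows, each a list of 3 entries, a list of its own where there are three numbers: the turn, a rotation vector about the tool's x, y, z in degrees, then the shift along the tool's x, y, z in mm, then the opening in per cent of the stroke, from 0 (shut) to 100 (fully open). A call has 1 to 12 rows; each row shifts and turns the commanded pose from where the row before left it, along the tool's axes as they then stand; what a row does not reach is not made up. A row lasts 1/12 s, in which the tool goes at most 41.7 mm and 7.16 degrees, less where a joint would pass 70% of its speed; a pose out of reach is approached as far as the arm can. A call is refused whole if a number of a shift passes 41.7 or a number of a turn 7.16, either way. A call with a gripper value outside its range is refused whole. The fingers move at their own pace and stop on an object; FORCE is the grip in N (left out, the last holds). Time passes only in rows, so rows that do not move let the fingers close. It gives the time, the measured TCP pose, the force, the opening and the grip force at its end, in the units of the state.
- manip.observe(): the state, without advancing time (a new reading comes with each control period).
- manip.read_camera(name): name is "scene" or "top" or "wrist"; returns a dict with "pixels" (420x560x3 uint8, blue, green, red), "mtx" (3x3 intrinsics, pixels), "R" (3x3) and "t" (3): a world point X has camera coordinates R X + t; the wrist camera has in their place "hand_eye" (4x4, takes a point from camera to tool coordinates, whose origin is the TCP and whose axes are the flange's). Camera axes: x right, y down, z forward; pixel columns grow to the right and rows downward; lengths in m; the calibration is good to about 2 mm. A picture is of the moment at which its call begins: read the wrist's pose just before it. There is no depth.
- manip.job_done(): hands the job in; it is judged then, once.
Trained networks look in the newest picture that a camera, given by its name, has taken for a name from the list of things; names that differ only in an ending like _2 or _b are one class to them, and where a whole thing is asked for, a point or a joint stands for the part that bears it (a point fixed in the world has none). Each returns a list of dicts, best first, with "confidence" (0 to 1); they miss things now and then, are a little off and sometimes report something else, mostly with a low value. They report only what shows in the picture. A call takes as long as a camera call. They do not tell look-alikes from the thing itself.
- manip.spot_in(target, camera): "extent" ([left, top, width, height] in pixels, round what is visible of it).
- manip.masks_of(target, camera): "region" (420x560 bool, what is visible of it) and "extent" ([left, top, width, height] in pixels, round what is visible of it).
- manip.landmark_of(target, camera): "pixel" ([column, row] in pixels: a listed point, or the origin of a listed thing).
The state is a dict: "time": time; "joints": joint angles; "qd": joint speeds; "effort": joint torques, N m; "position": TCP position; "tool_rot": TCP orientation; "wrist_force": force on the tool from outside, world axes, zero at the start; "moment": the same for the moment, N m; "opening": finger opening in m; "grasp_force": force on a finger pad.
Only numpy, scipy, OpenCV 4.12 (cv2) and the standard library are available. Lean on these libraries where they do the work, as an engineer would, in place of code of your own. Each camera call takes 0.05 s, during which the arm holds its last target. There are 200 camera calls.

TASK

Complete the row in the loading fixture: lay the two loose steel strips (each with three holes) flat in the two empty grooves, their back ends within a few millimetres of the stop bar. Then take the black bar knob, turn it anticlockwise back to its zero pin, and from there clockwise by feel to the third click, without running past it, so that the stop bar shoves all three strips out level. Finish still gripping the knob at the third click, because the light detent would slip when the clamp strap goes on; leave the square, scriber, caliper, micrometer and hex key where they lie.

Things in the scene. Friction and masses are not known exactly. Their poses are not given: they have to be found in the camera images.
- strip_a: one of two loose ground steel strips, 22 x 125 x 10 mm, about 0.2 kg, with three holes, lying flat on the table. Origin: centre of its underside; its y axis runs along the 125 mm, x across the 22 mm. Either end may point either way, and either loose strip may go in either empty groove
- strip_b: the other loose strip, the same as strip_a
- strip_c: a third such strip, already lying in groove 1 with its back end short of the stop bar; it stays in that groove and is moved only by the stop bar
- fixture: grey loading fixture screwed to the table. Origin on the table plane; x runs from the grooves (front) back to the knob, y to the left, z up. Base x -80 to +165, y +-89 mm. Three open-ended grooves along x from x = -80 to +56 mm, centred at y = -50, 0, +50 mm, each 26 mm wide, floor at z = 20 mm; the lands between them end at z = 23 mm, so a strip stands 7 mm proud
- groove_1 (a point): point on the floor of groove 1 (right-hand groove) where the strip's origin lies at the third click; axes as the fixture's. Groove 1 is taken from the start
- groove_2 (a point): the same point of groove 2 (middle), empty at the start. When a strip is laid in, its origin may lie 0 to 12 mm further back (+x) than this point, as far as the stop bar lets it
- groove_3 (a point): the same point of groove 3 (left-hand), empty at the start, as groove_2
- index_knob: black knob with its detent wheel: flat-sided bar grip 54 long, 14 wide, 28 mm high on a round skirt 42 mm across. Origin on the turning axis (fixture x = +105, y = 0 mm) at the skirt's underside, 46 mm above the table; bar from 52 to 80 mm above it. x axis along the bar: 0.589 rad anticlockwise of the fixture's x at joint 0, 0.589 rad clockwise of it at the third click; a light line marks its -x half
- square: engineer's square lying flat, 90 x 118 x 14 mm; origin at the centre of its underside; leave it alone
- scriber: thin scriber with a brass grip, 8 x 160 x 8 mm, lying on the table; origin at the centre of its underside; leave it alone
- caliper: vernier caliper lying flat, 74 x 210 x 8 mm; origin at the centre of its underside; leave it alone
- micrometer: outside micrometer lying flat, 47 x 155 x 16 mm; origin at the centre of its underside; leave it alone
- stop_face (a point): middle of the front face of the steel stop bar, which lies across all grooves (166 mm long) at z = 24 to 34 mm; this point is at z = 29. Strips' back ends go in front (-x) of it. At the zero pin it is at x = +45 mm in the fixture; it moves 6 mm towards -x per click (15.28 mm per rad), to +27 mm at the third. Guide blocks behind it (x over 75 mm) reach z = 47 mm
- hex_key: small black hex key, 30 x 64 x 4 mm, lying flat; origin at the centre of its underside; leave it alone
- index_turn (a joint): angle of knob and detent wheel, rad: 0 in the notch at the zero pin (hard stop -0.06), growing clockwise seen from above. A notch (click) every 0.3927 (22.5 deg), the third at 1.178; past 1.37 is past the third. Takes about 0.15 N m to click over, plus up to 0.15 while pushing strips. Rests in the first or second notch at the start; turns up to 2.1
Mind the look-alikes: they are no part of the job. Leave any orange or red look-alike of the strip_a alone.

How it is judged:
By the outcome, as a careful person would: the job done as asked, in the order asked, and still so for the second after the job is handed in, while the arm keeps its last pose, push and grip.
It also fails if it takes over 72 s, if anything falls off the work surface, if the arm or the gripper's body presses on something with over 40 N, if the wrist force passes 120 N, or if a joint passes its speed limit or range.

## Working session

There is one attempt and no reset: what is moved stays moved. The work goes in short steps, Python scripts to look and compute and a shell command to move; the robot and the scene stay as the last step left them, time stands still between calls to the robot, and variables do not carry over. Pictures are saved under pics/ and viewed, at most 10 in all, crops included, and the job is handed in when it is done.

```bash
mkdir -p pics; cat > h.py <<'E'
import numpy as np, cv2
from cell import manip
def snap(n):
    s=manip.observe(); c=manip.read_camera(n); return s,c
def ray(c,px):
    R,t=np.array(c["R"]),np.array(c["t"]).ravel()
    d=R.T@np.linalg.inv(c["mtx"])@np.array([px[0],px[1],1.]); return -R.T@t,d
def at(c,px,z):
    o,d=ray(c,px); return o+d*(z-o[2])/d[2]
def proj(c,X):
    p=np.array(c["mtx"])@(np.array(c["R"])@np.array(X)+np.array(c["t"]).ravel()); return p[:2]/p[2]
E
python3 - <<'E'
from h import *
print(manip.observe())
for n in ("top","scene"):
    s,c=snap(n); cv2.imwrite(f"pics/{n}0.png",c["pixels"])
    for k in ("strip_a","fixture","index_knob","stop_face","groove_1","groove_2","groove_3","hex_key"):
        print(n,k,[(np.round(d["pixel"]).tolist(),round(d["confidence"],2),np.round(at(c,d["pixel"],0.0),3).tolist()) for d in manip.landmark_of(k,n)][:5])
    print(np.round(ray(c,[280,210])[0],3))
E
```

```text
{'time': 0.0, 'joints': array([-4.86092070e+01,  2.20910481e+01,  3.79438777e-01, -3.01606337e-02,
       -6.84122126e+01, -1.48150895e+01]), 'qd': array([ 0.07856605, -0.05634651, -0.00479561,  0.00503525,  0.0297011 ,
        0.02263676]), 'effort': array([ 2.27849465e-03, -3.90671146e+01,  1.87404603e+01,  4.21973214e+00,
        1.10181549e-02, -1.63366403e-04]), 'position': array([ 0.27936956, -0.5584618 ,  0.24645117]), 'tool_rot': array([ 1.79873127e+02, -4.57255572e-03, -1.53435419e+02]), 'wrist_force': array([0.00857947, 0.15570024, 0.34487948]), 'moment': array([-0.03674001,  0.03159044,  0.01258199]), 'grasp_force': 0.0, 'opening': 0.08717962456236539}
top strip_a [([248.0, 225.0], 0.77, [0.537, 0.049, 0.0]), ([198.0, 196.0], 0.76, [0.619, 0.199, 0.0]), ([156.0, 228.0], 0.76, [0.519, 0.322, 0.0]), ([201.0, 256.0], 0.61, [0.44, 0.185, 0.0]), ([349.0, 246.0], 0.57, [0.482, -0.255, 0.0])]
top fixture [([337.0, 237.0], 0.7, [0.509, -0.218, 0.0])]
top index_knob [([338.0, 198.0], 0.97, [0.624, -0.219, 0.0]), ([332.0, 249.0], 0.16, [0.472, -0.206, 0.0])]
top stop_face [([336.0, 
[... 1112 characters left out ...]
]
scene stop_face [([326.0, 211.0], 0.49, [0.55, -0.217, 0.0]), ([332.0, 234.0], 0.48, [0.468, -0.163, 0.0])]
scene groove_1 [([341.0, 221.0], 0.93, [0.487, -0.222, 0.0]), ([356.0, 215.0], 0.75, [0.474, -0.276, 0.0]), ([331.0, 230.0], 0.68, [0.481, -0.172, 0.0])]
scene groove_2 [([341.0, 221.0], 0.93, [0.487, -0.222, 0.0]), ([356.0, 215.0], 0.75, [0.474, -0.276, 0.0]), ([331.0, 230.0], 0.68, [0.481, -0.172, 0.0])]
scene groove_3 [([341.0, 221.0], 0.93, [0.487, -0.222, 0.0]), ([356.0, 215.0], 0.75, [0.474, -0.276, 0.0]), ([331.0, 230.0], 0.68, [0.481, -0.172, 0.0])]
scene hex_key [([288.0, 291.0], 0.53, [0.397, 0.078, 0.0]), ([310.0, 190.0], 0.28, [0.655, -0.243, 0.0])]
[-0.11   0.541  1.012]
```

```bash
python3 - <<'E'
import cv2
a=cv2.imread("pics/top0.png")[150:300,110:400]
cv2.imwrite("pics/top0c.png",cv2.resize(a,None,fx=2.75,fy=2.75,interpolation=cv2.INTER_CUBIC))
E
```

```text
(no output)
```

View pics/top0c.png

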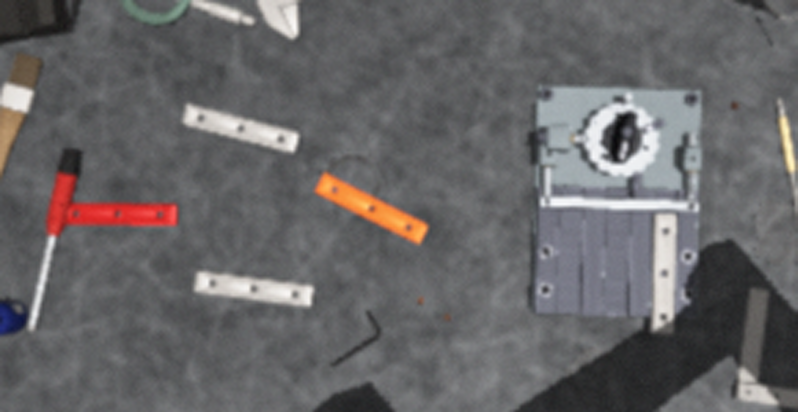

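View pics/scene0.png

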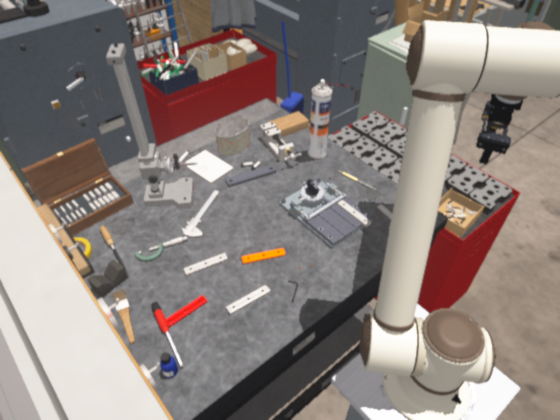

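The top view has candidates at (198,196) steel, (201,256) steel, (248,225) orange, (156,228) red and (351,248), which is strip_c in groove 1. I choose the two loose steel ones.

```bash
cat >> h.py <<'E'
def tri(c1,p1,c2,p2):
    o1,d1=ray(c1,p1);o2,d2=ray(c2,p2)
    A=np.c_[d1,-d2];k=np.linalg.lstsq(A,o2-o1,rcond=None)[0]
    a,b=o1+k[0]*d1,o2+k[1]*d2
    return (a+b)/2,np.linalg.norm(a-b)
def rect(c,m,z):
    # mask contour -> plane z -> min area rect (centre, long-axis deg, sizes)
    cn=max(cv2.findContours(m.astype(np.uint8),0,1)[0],key=cv2.contourArea)[:,0]
    P=np.array([at(c,p,z)[:2] for p in cn])
    r=cv2.minAreaRect((P*1000).astype(np.float32)); b=cv2.boxPoints(r)
    e=[b[1]-b[0],b[2]-b[1]]; l=max(e,key=np.linalg.norm)
    return np.array(r[0]).round(1),round(np.degrees(np.arctan2(l[1],l[0]))%180,1),sorted(np.linalg.norm(e,axis=1).round(0))
E
python3 - <<'E'
from h import *
D={}
for n in ("top","scene"):
    s,c=snap(n); D[n]=c
    for d in manip.masks_of("strip_a",n): print(n,np.round(d["extent"]),round(d["confidence"],2),rect(c,d["region"],.01))
    D[n+"L"]={k:[np.array(d["pixel"]) for d in manip.landmark_of(k,n)] for k in ("strip_a","groove_2","index_knob","stop_face")}
for k in D["topL"]:
    for p in D["topL"][k]:
        for q in D["sceneL"][k]:
            X,e=tri(D["top"],p,D["scene"],q)
            if e<.012 and -.02<X[2]<.09: print(k,p,q,X.round(3),round(e,4))
E
```

```text
top [184. 250.  40.   6.] 0.81 (array([445.3, 179.2]), np.float32(84.5), [np.float32(22.0), np.float32(125.0)])
top [347. 226.   8.  45.] 0.81 (array([ 474.6, -258.6]), np.float32(0.7), [np.float32(24.0), np.float32(123.0)])
top [176. 188.  42.  16.] 0.68 (array([616.6, 200.3]), np.float32(75.6), [np.float32(25.0), np.float32(128.0)])
top [226. 216.  35.  24.] 0.61 (array([535.4,  56.8]), np.float32(65.1), [np.float32(21.0), np.float32(123.0)])
top [136. 223.  42.   7.] 0.55 (array([521.5, 322.8]), np.float32(91.6), [np.float32(21.0), np.float32(116.0)])
scene [185. 254.  41.  22.] 0.91 (array([610. , 201.8]), np.float32(77.7), [np.float32(30.0), np.float32(125.0)])
scene [170. 297.  36.  28.] 0.72 (array([514.6, 322.7]), np.float32(91.0), [np.float32(28.0), np.float32(110.0)])
scene [337. 202.  35.  26.] 0.65 (array([ 480.3, -267.7]), np.float32(179.7), [np.float32(35.0), np.float32(135.0)])
scene [223. 282.  44.  33.] 0.64 (array([439.5, 180.6]), np.float32(83.6), [np.float32(28.0), np.float32(127.0)])
scene [243. 249.  38.  12.] 0.6 (array([527.8,  57.8]), np.float32(62.5), [np.float32(32.0), np.float32(122.0)])
strip_a [348.7 245.6] [352.4 214.3] [ 0.48  -0.255  0.013] 0.0111
strip_a [203.1 253.8] [245.5 300.4] [ 0.449  0.181 -0.007] 0.0043
strip_a [197.2 195.3] [204.8 265.3] [ 0.621  0.202 -0.006] 0.0039
strip_a [153.3 226.7] [187.7 312.5] [ 0.52   0.326 -0.003] 0.0112
groove_2 [336.6 248.7] [344.4 221.5] [ 0.473 -0.217  0.012] 0.0035
groove_2 [353.  252.1] [353.4 212.7] [ 0.469 -0.259  0.027] 0.0078
groove_2 [347.2 249.7] [353.4 212.7] [ 0.469 -0.246  0.035] 0.0084
index_knob [337.8 199.4] [311.3 189.9] [ 0.617 -0.212  0.046] 0.0012
stop_face [331.3 228.3] [326.5 209.5] [ 0.532 -0.197  0.031] 0.0014
```

```bash
python3 -m pendant '[[[0,0,6.65],[0,0,0],100],[[0,0,6.65],[0,0,0],100],[[0,0,6.65],[0,0,0],100],[[0,0,6.65],[0,0,0],100],[[0,0,0],[-20,34,0],100],[[0,0,0],[-20,34,0],100],[[0,0,0],[-20,34,0],100],[[0,0,0],[-20,34,0],100],[[0,0,0],[-20,34,0],100],[[0,0,0],[-20,34,0],100],[[0,0,0],[-20,34,0],100],[[0,0,0],[-20,34,0],100]]'
python3 -m pendant '[[[0,0,0],[-20,34,0],100],[[0,0,0],[-20,34,0],100],[[0,0,0],[0,0,0],100],[[0,0,0],[0,0,0],100]]'
cat >> h.py <<'E'
from scipy.spatial.transform import Rotation as Ro
def wsnap():
    s=manip.observe(); c=dict(manip.read_camera("wrist"))
    T=np.eye(4);T[:3,:3]=Ro.from_euler("xyz",s["tool_rot"],degrees=True).as_matrix();T[:3,3]=s["position"]
    C=np.linalg.inv(T@np.array(c["hand_eye"])); c["R"],c["t"]=C[:3,:3],C[:3,3]
    return s,c
E
python3 - <<'E'
from h import *
s,c=wsnap(); cv2.imwrite("pics/w1.png",c["pixels"]); print(s["position"],s["tool_rot"],s["joints"],np.round(ray(c,[280,210]),3))
for k,z in (("index_knob",.046),("stop_face",.029),("groove_2",.02),("strip_c",.02)):
    print(k,[(np.round(d["pixel"]).tolist(),round(d["confidence"],2),np.round(at(c,d["pixel"],z),3).tolist()) for d in manip.landmark_of(k,"wrist")][:4])
for d in manip.masks_of("strip_c","wrist"): print(np.round(d["extent"]),rect(c,d["region"],.03))
E
```

```text
time: 2.5
position: [0.4404, -0.2853, 0.2479]
tool_rot: [-180.0, 0.0, 180.0]
wrist_force: [1.6, 0.5, -0.1]
opening: 0.087
grasp_force: 0.0
time: 2.83
position: [0.4808, -0.2173, 0.2477]
tool_rot: [-180.0, 0.0, -179.8]
wrist_force: [0.4, -0.5, 0.5]
opening: 0.0871
grasp_force: 0.0
[ 0.48076725 -0.21728376  0.24767833] [-1.79996475e+02  1.48815188e-02 -1.79795824e+02] [-6.68860133e+00  1.25386818e+01 -1.31573995e+01  1.90142871e-03
 -6.42887218e+01 -8.31080475e+01] [[ 0.401 -0.217  0.384]
 [ 0.275  0.026 -0.962]]
index_knob [([276.0, 295.0], 0.68, [0.614, -0.212, 0.046])]
stop_face [([282.0, 239.0], 0.9, [0.541, -0.204, 0.029]), ([241.0, 184.0], 0.3, [0.469, -0.255, 0.029])]
groove_2 [([243.0, 185.0], 0.89, [0.472, -0.254, 0.02]), ([326.0, 183.0], 0.87, [0.469, -0.15, 0.02]), ([279.0, 182.0], 0.61, [0.468, -0.209, 0.02])]
strip_c [([245.0, 184.0], 0.84, [0.471, -0.251, 0.02]), ([471.0, 227.0], 0.7, [0.527, 0.043, 0.02])]
[535. 150.  22.  18.] (array([435.8, 109.6]), np.float32(84.7), [np.float32(21.0), np.float32(35.0)])
[230. 134.  23. 102.] (array([ 472.8, -254.5]), np.float32(179.0), [np.float32(23.0), np.float32(125.0)])
[435. 203.  81.  46.] (array([524.2,  40. ]), np.float32(64.9), [np.float32(21.0), np.float32(123.0)])
```

View pics/w1.png

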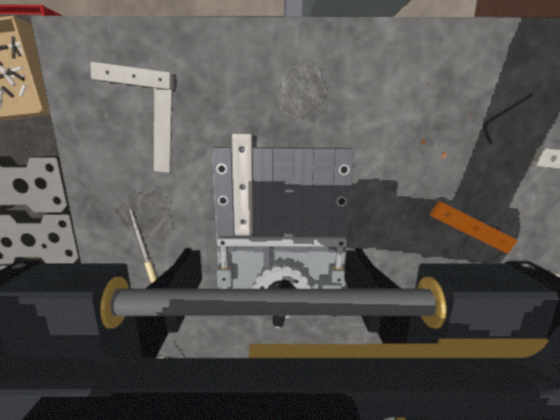

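The wrist view shows the fixture with its front corners near (215,149) and (352,149). The stop bar is at row ~240, strip_c at (242,185) and orange at (473,227).

```bash
python3 - <<'E'
from h import *
s,c=wsnap(); im=c["pixels"]
a=cv2.resize(im[125:325,195:375],None,fx=3,fy=3,interpolation=cv2.INTER_CUBIC); cv2.imwrite("pics/w1c.png",a)
for p in ((215,149),(352,149)): print(at(c,p,.023).round(4))
for p in ((218,240),(346,240)): print(at(c,p,.034).round(4))
E
```

```text
[ 0.4259 -0.2886  0.023 ]
[ 0.4262 -0.1242  0.023 ]
[ 0.5387 -0.2893  0.034 ]
[ 0.5389 -0.1259  0.034 ]
```

View pics/w1c.png

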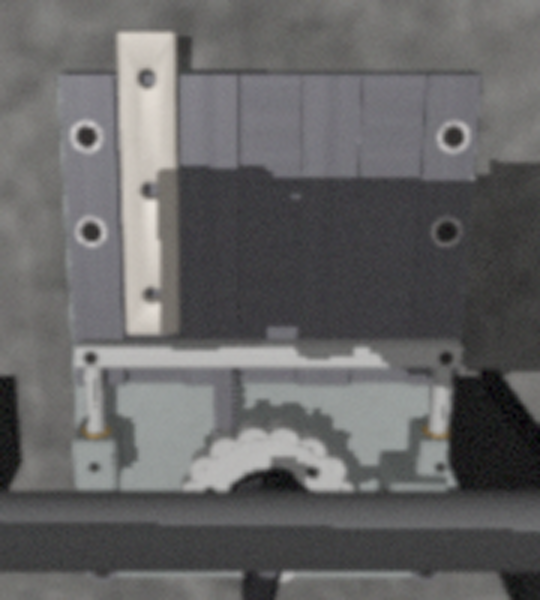

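```bash
python3 -m pendant '[[[0,0,0],[3.6,39.6,0],100],[[0,0,0],[3.6,39.6,0],100],[[0,0,0],[3.6,39.6,0],100],[[0,0,0],[3.6,39.6,0],100],[[0,0,0],[3.6,39.6,0],100],[[0,0,0],[3.6,39.6,0],100],[[0,0,0],[3.6,39.6,0],100],[[0,0,0],[3.6,39.6,0],100],[[0,0,0],[3.6,39.6,0],100],[[0,0,0],[3.6,39.6,0],100]]'
python3 -m pendant '[[[0,0,-7],[0,0,6],100],[[0,0,-7],[0,0,6],100],[[0,0,-7],[0,0,6],100],[[0,0,-7],[0,0,6],100],[[0,0,-7],[0,0,6],100],[[0,0,-7],[0,0,6],100],[[0,0,-7],[0,0,6],100],[[0,0,-7],[0,0,6],100],[[0,0,-7],[0,0,6],100],[[0,0,-7],[0,0,6],100],[[0,0,-7],[0,0,6],100],[[0,0,-7],[0,0,6],100]]'
python3 -m pendant '[[[0,0,0],[0,0,0],100],[[0,0,0],[0,0,0],100]]'
python3 - <<'E'
from h import *
s,c=wsnap(); cv2.imwrite("pics/w2.png",c["pixels"]); print(s["position"],s["tool_rot"],s["joints"])
print([(np.round(d["pixel"]).tolist(),round(d["confidence"],2),np.round(at(c,d["pixel"],0),3).tolist()) for d in manip.landmark_of("strip_a","wrist")][:4])
for d in manip.masks_of("strip_a","wrist"): print(np.round(d["extent"]),d["confidence"],rect(c,d["region"],.01),c["pixels"][d["region"]].mean(0).round())
E
```

```text
time: 4.02
position: [0.4436, 0.1782, 0.248]
tool_rot: [180.0, 0.0, 179.9]
wrist_force: [0.4, -0.3, -0.1]
opening: 0.087
grasp_force: 0.0
time: 5.02
position: [0.4442, 0.1763, 0.1754]
tool_rot: [-180.0, 0.0, -95.8]
wrist_force: [-0.4, 0.3, 0.2]
opening: 0.0875
grasp_force: 0.0
time: 5.18
position: [0.4441, 0.1764, 0.1755]
tool_rot: [180.0, -0.0, -96.3]
wrist_force: [0.1, 0.5, 1.0]
opening: 0.0871
grasp_force: 0.0
[0.4440874  0.17635931 0.17547266] [ 1.79981065e+02 -3.04099560e-02 -9.62668871e+01] [ 4.12015433e+01  1.18181197e+01 -2.56534397e+01  8.31687982e-03
 -5.25636500e+01 -4.74734931e+01]
[([230.0, 328.0], 0.91, [0.515, 0.333, 0.0]), ([276.0, 207.0], 0.78, [0.441, 0.183, 0.0]), ([129.0, 240.0], 0.75, [0.611, 0.203, 0.0]), ([171.0, 97.0], 0.7, [0.533, 0.059, 0.0])]
[110. 189.  28. 104.] 0.8 (array([611.7, 198.3]), np.float32(77.0), [np.float32(26.0), np.float32(120.0)]) [165. 172. 177.]
[146.  22.  55. 138.] 0.78 (array([531.5,  58.4]), np.float32(65.1), [np.float32(25.0), np.float32(124.0)]) [ 49. 144. 227.]
[264. 149.  19. 112.] 0.69 (array([443.5, 180.1]), np.float32(84.4), [np.float32(22.0), np.float32(124.0)]) [159. 166. 172.]
[209. 282.  30.  76.] 0.66 (array([518.2, 337.4]), np.float32(90.9), [np.float32(25.0), np.float32(63.0)]) [ 41.  45. 186.]
```

View pics/w2.png

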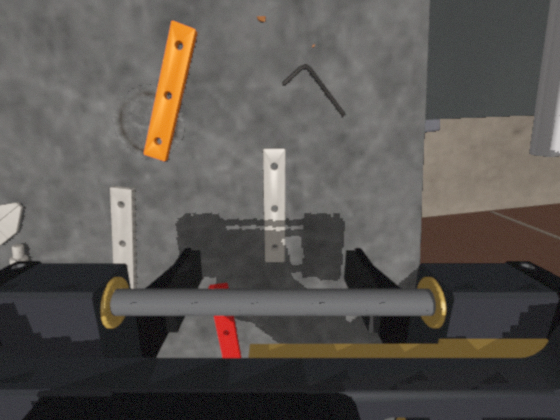

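The steel strip is at (274,205), clear of the hex key, with orange at (170,92) and red at (225,320). The choice holds, so I grasp it.

```bash
python3 -m pendant '[[[0,0,-0.7],[-3,0,36],100],[[0,0,0],[0,0,36],75],[[0,0,0],[0,0,36],60],[[0,0,0],[0,0,28],60],[[0,0,0],[0,0,9.5],60],[[0,0,0],[0,0,0],60]]' 25
python3 -m pendant '[[[0,0,0],[0,0,0],10],[[0,0,0],[0,0,0],10],[[0,0,0],[0,0,0],10],[[0,0,0],[0,0,0],10],[[0,0,0],[0,0,0],10],[[0,0,0],[0,0,0],10]]' 25
```

```text
time: 5.83
position: [0.4433, 0.1791, 0.0283]
tool_rot: [179.8, -0.2, -95.4]
wrist_force: [-0.0, -1.1, -0.6]
opening: 0.0615
grasp_force: 0.0
time: 6.33
position: [0.4443, 0.1801, 0.0308]
tool_rot: [-180.0, 0.1, -95.3]
wrist_force: [-1.6, -0.5, 1.7]
opening: 0.0217
grasp_force: 10.4
```

```bash
python3 -m pendant '[[[0,0,0],[0,0,-20],10],[[0,0,0],[0,0,-35],10],[[0,0,0],[0,0,-35],10],[[0,0,7],[0,0,0],10],[[0,0,7],[0,0,0],10],[[0,0,7],[0,0,0],10],[[0,0,7],[0,0,0],10],[[0,0,7],[0,0,0],10],[[0,0,7],[0,0,0],10],[[0,0,7],[0,0,0],10],[[0,0,7],[0,0,0],10],[[0,0,7],[0,0,0],10]]' 25
python3 -m pendant '[[[0,0,7.1],[0,0,0],10],[[0,0,7.1],[0,0,0],10],[[0,0,7.1],[0,0,0],10],[[0,0,0],[-3.1,-37.2,0],10],[[0,0,0],[-3.1,-37.2,0],10],[[0,0,0],[-3.1,-37.2,0],10],[[0,0,0],[-3.1,-37.2,0],10],[[0,0,0],[-3.1,-37.2,0],10],[[0,0,0],[-3.1,-37.2,0],10],[[0,0,0],[-3.1,-37.2,0],10],[[0,0,0],[-3.1,-37.2,0],10],[[0,0,0],[-3.1,-37.2,0],10]]' 25
python3 -m pendant '[[[0,0,0],[0,0,0],10],[[0,0,0],[0,0,0],10]]' 25
python3 - <<'E'
from h import *
s,c=wsnap(); cv2.imwrite("pics/w3.png",cv2.resize(c["pixels"][40:290,160:420],None,fx=2.4,fy=2.4,interpolation=cv2.INTER_CUBIC)); print(s["position"],s["tool_rot"],s["opening"])
for d in manip.masks_of("strip_a","wrist"): print(np.round(d["extent"]),d["confidence"],rect(c,d["region"],s["position"][2]-.03+.01),rect(c,d["region"],.03))
for k,z in (("index_knob",.046),("stop_face",.029),("groove_2",.02)):
    print(k,[(np.round(d["pixel"]).tolist(),round(d["confidence"],2),np.round(at(c,d["pixel"],z),3).tolist()) for d in manip.landmark_of(k,"wrist")][:4])
E
```

```text
time: 7.33
position: [0.4437, 0.1796, 0.1198]
tool_rot: [180.0, -0.1, -158.7]
wrist_force: [-0.2, 0.2, -2.2]
opening: 0.0215
grasp_force: 25.0
time: 8.33
position: [0.4737, -0.1564, 0.1199]
tool_rot: [180.0, -0.0, -179.6]
wrist_force: [1.0, 0.5, -2.0]
opening: 0.0211
grasp_force: 25.0
time: 8.5
position: [0.4735, -0.1564, 0.1195]
tool_rot: [180.0, -0.1, -179.9]
wrist_force: [-0.3, 0.2, -2.4]
opening: 0.021
grasp_force: 25.0
[ 0.47354108 -0.15644734  0.1195463 ] [ 1.79978950e+02 -6.41451532e-02 -1.79898327e+02] 0.021014100651926146
[130. 149.  45. 114.] 0.94 (array([ 437.3, -222.4]), np.float32(179.7), [np.float32(17.0), np.float32(65.0)]) (array([ 456.7, -251.9]), np.float32(179.7), [np.float32(25.0), np.float32(94.0)])
[255. 158.  36. 187.] 0.74 (array([ 448.6, -155.9]), np.float32(0.4), [np.float32(22.0), np.float32(77.0)]) (array([ 473. , -155.9]), np.float32(0.4), [np.float32(32.0), np.float32(111.0)])
[438. 245.  63.  41.] 0.56 (array([472. , -40.1]), np.float32(64.0), [np.float32(15.0), np.float32(46.0)]) (array([506.9,  11.4]), np.float32(64.0), [np.float32(22.0), np.float32(66.0)])
index_knob []
stop_face []
groove_2 [([215.0, 222.0], 0.84, [0.471, -0.204, 0.02])]
```

View pics/w3.png

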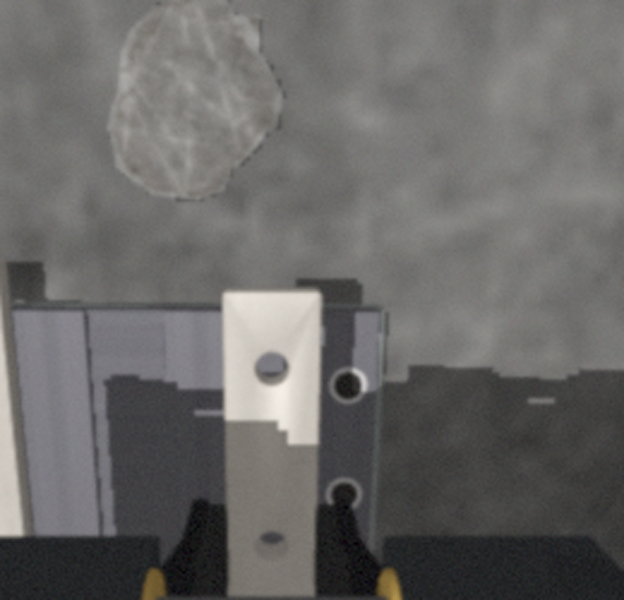

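```bash
python3 - <<'E'
from h import *
s,c=wsnap()
g=lambda u,v,z: at(c,(160+u/2.4,40+v/2.4),z).round(4)
for n,u in (("-13",85),("+50",268),("+89",380)): print(n,g(u,310,.022))
print("strip front",g(222,291,.0995),g(321,291,.0995))
E
```

```text
-13 [ 0.4279 -0.2146  0.022 ]
+50 [ 0.4274 -0.154   0.022 ]
+89 [ 0.427  -0.1169  0.022 ]
strip front [ 0.4123 -0.164   0.0995] [ 0.4121 -0.1422  0.0995]
```

```bash
python3 -m pendant '[[[0,0,0],[0,-1,30],10],[[0,0,0],[0,0,25],10],[[0,0,0],[0,0,10],10],[[0,0,0],[0,0,3],10],[[0,0,0],[0,0,1],10],[[0,0,0],[0,0,0],10]]' 25
```

```text
time: 9.3
position: [0.475, -0.155, 0.0514]
tool_rot: [-180.0, 0.1, -179.5]
wrist_force: [0.6, 1.3, -2.2]
opening: 0.0211
grasp_force: 25.0
```

```bash
python3 -m pendant '[[[0,0,0],[0,0,1],10],[[0,0,0],[0,0,0.7],10],[[0,0,0],[0,0,0],10]]' 8
python3 - <<'E'
from h import *
s,c=wsnap(); cv2.imwrite("pics/w4.png",cv2.resize(c["pixels"][40:290,160:420],None,fx=2.4,fy=2.4,interpolation=cv2.INTER_CUBIC)); print(s["position"],s["tool_rot"],s["wrist_force"],s["grasp_force"])
E
```

```text
time: 9.55
position: [0.4753, -0.1553, 0.0508]
tool_rot: [-180.0, 0.1, -179.6]
wrist_force: [-1.2, 2.7, 4.4]
opening: 0.0221
grasp_force: 8.0
[ 0.4753361  -0.15525381  0.05076602] [-1.79999643e+02  1.41707210e-01 -1.79578832e+02] [-1.1931605   2.69463501  4.41234751] 7.999682798981667
```

View pics/w4.png

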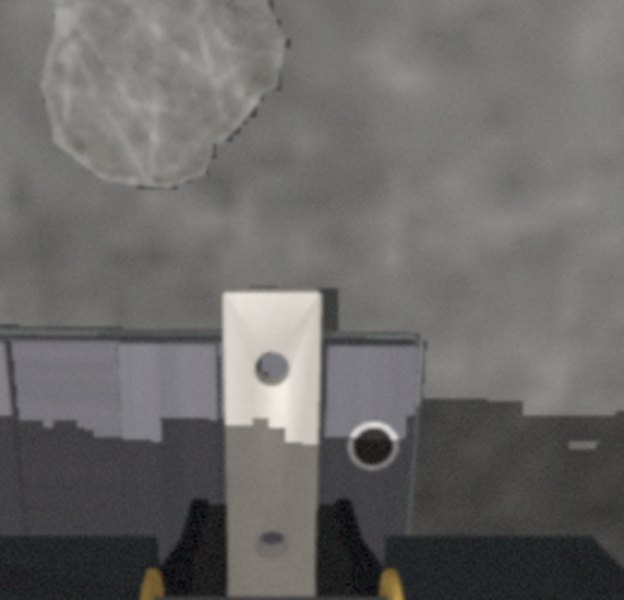

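```bash
python3 - <<'E'
from h import *
s,c=wsnap()
g=lambda u,v,z: at(c,(160+u/2.4,40+v/2.4),z).round(4)
print("strip front",g(222,291,.03),g(321,291,.03))
for z in (.02,.023): print(z,[g(*p,z) for p in ((10,340),(217,342),(327,345),(420,345),(420,335))])
E
```

```text
strip front [ 0.4134 -0.1657  0.03  ] [ 0.4133 -0.1439  0.03  ]
0.02 [array([ 0.4266, -0.2172,  0.02  ]), array([ 0.4267, -0.1677,  0.02  ]), array([ 0.4272, -0.1413,  0.02  ]), array([ 0.427 , -0.1191,  0.02  ]), array([ 0.4246, -0.1192,  0.02  ])]
0.023 [array([ 0.4261, -0.2161,  0.023 ]), array([ 0.4261, -0.1675,  0.023 ]), array([ 0.4266, -0.1416,  0.023 ]), array([ 0.4265, -0.1197,  0.023 ]), array([ 0.4241, -0.1199,  0.023 ])]
```

```bash
python3 -m pendant '[[[0,0,0],[-1,0,0],10],[[0,0,0],[0,0,0],10],[[0,0,0],[0,0,0],40],[[0,0,0],[0,0,0],40],[[0,0,0],[0,0,-10],40],[[0,0,0],[0,0,-40],40],[[0,0,0],[0,0,-40],40],[[0,0,0],[0,0,-30],60]]' 8
python3 -m pendant '[[[0,0,0],[-14,35.5,0],60],[[0,0,0],[-14,35.5,0],60],[[0,0,0],[-14,35.5,0],60],[[0,0,0],[-14,35.5,0],60],[[0,0,0],[-14,35.5,0],60],[[0,0,0],[-14,35.5,0],60],[[0,0,0],[-14,35.5,0],60],[[0,0,0],[-14,35.5,0],60],[[0,0,0],[-14,35.5,0],60],[[0,0,0],[-14,35.5,0],60]]'
python3 -m pendant '[[[0,0,-7],[0,0,0],60],[[0,0,-7],[0,0,0],60],[[0,0,-7],[0,0,0],60],[[0,0,-7],[0,0,0],60],[[0,0,-7],[0,0,0],60],[[0,0,-7],[0,0,0],60],[[0,0,-7],[0,0,0],60],[[0,0,-7],[0,0,0],60],[[0,0,-7],[0,0,0],60],[[0,0,-7],[0,0,0],60],[[0,0,-6],[0,0,0],60],[[0,0,0],[0,0,0],60]]'
python3 - <<'E'
from h import *
s,c=wsnap(); print(s["position"],s["tool_rot"])
print([(np.round(d["pixel"]).tolist(),round(d["confidence"],2),np.round(at(c,d["pixel"],0),3).tolist()) for d in manip.landmark_of("strip_a","wrist")][:4])
for d in manip.masks_of("strip_a","wrist"): print(np.round(d["extent"]),d["confidence"],rect(c,d["region"],.01),c["pixels"][d["region"]].mean(0).round())
E
```

```text
time: 10.32
position: [0.4763, -0.156, 0.1723]
tool_rot: [-179.9, 0.2, -179.6]
wrist_force: [0.4, -0.4, -0.3]
opening: 0.0369
grasp_force: 0.0
time: 11.15
position: [0.6136, 0.2021, 0.1694]
tool_rot: [180.0, 0.0, -179.6]
wrist_force: [0.2, -1.2, 0.1]
opening: 0.0525
grasp_force: 0.0
time: 12.15
position: [0.6133, 0.2002, 0.1693]
tool_rot: [-180.0, 0.0, -103.5]
wrist_force: [-0.6, -0.0, -0.3]
opening: 0.0522
grasp_force: 0.0
[0.61326871 0.20023749 0.16926204] [-1.79977919e+02  9.64133562e-03 -1.03531414e+02]
[([276.0, 209.0], 0.8, [0.612, 0.207, 0.0]), ([322.0, 39.0], 0.71, [0.533, 0.059, 0.0])]
[265. 147.  18. 119.] 0.96 (array([615.9, 202. ]), np.float32(77.0), [np.float32(21.0), np.float32(124.0)]) [162. 169. 174.]
[358. 239.  24.  32.] 0.85 (array([521.2, 278.7]), np.float32(91.6), [np.float32(24.0), np.float32(32.0)]) [ 49.  53. 186.]
[297.   2.  48. 107.] 0.74 (array([540.8,  73.8]), np.float32(65.1), [np.float32(23.0), np.float32(92.0)]) [ 52. 151. 236.]
```

```bash
python3 -m pendant '[[[0,0,-0.5],[-2.3,-1.9,36],60],[[0,0,0],[0,0,36],60],[[0,0,0],[0,0,36],60],[[0,0,0],[0,0,22],60],[[0,0,0],[0,0,9.3],60],[[0,0,0],[0,0,0],60],[[0,0,0],[0,0,0],10],[[0,0,0],[0,0,0],10],[[0,0,0],[0,0,0],10],[[0,0,0],[0,0,0],10],[[0,0,0],[0,0,0],10]]' 25
python3 -m pendant '[[[0,0,0],[0,0,-20],10],[[0,0,0],[0,0,-35],10],[[0,0,0],[0,0,-35],10],[[0,0,7],[0,0,0],10],[[0,0,7],[0,0,0],10],[[0,0,7],[0,0,0],10],[[0,0,7],[0,0,0],10],[[0,0,7],[0,0,0],10],[[0,0,7],[0,0,0],10],[[0,0,7],[0,0,0],10],[[0,0,7],[0,0,0],10],[[0,0,7],[0,0,0],10]]' 25
```

```text
time: 13.22
position: [0.6158, 0.2023, 0.0311]
tool_rot: [-179.9, 0.1, -103.1]
wrist_force: [0.9, -0.2, 1.1]
opening: 0.0264
grasp_force: 0.0
time: 14.22
position: [0.6154, 0.2021, 0.1205]
tool_rot: [180.0, 0.0, -166.5]
wrist_force: [-0.5, -0.3, -1.0]
opening: 0.0088
grasp_force: 0.0
```

The fingers had not closed before the lift, so I turn back and look again.

```bash
python3 -m pendant '[[[0,0,-7],[0,0,-4],60],[[0,0,-7],[0,0,-4],60],[[0,0,-7],[0,0,-4],60],[[0,0,-7],[0,0,-4],60],[[0,0,-7],[0,0,-4],60],[[0,0,-7],[0,0,-4],60],[[0,0,-7],[0,0,-4],60],[[0,0,-7],[0,0,-4],60],[[0,0,-7],[0,0,-4],60],[[0,0,0],[0,0,-14],60],[[0,0,0],[0,0,0],60]]'
python3 - <<'E'
from h import *
s,c=wsnap(); print(s["position"],s["tool_rot"])
cv2.imwrite("pics/w5.png",c["pixels"])
print([(np.round(d["pixel"]).tolist(),round(d["confidence"],2),np.round(at(c,d["pixel"],0),3).tolist()) for d in manip.landmark_of("strip_a","wrist")][:4])
for d in manip.masks_of("strip_a","wrist"): print(np.round(d["extent"]),d["confidence"],rect(c,d["region"],.01),c["pixels"][d["region"]].mean(0).round())
E
```

```text
time: 15.13
position: [0.6167, 0.2025, 0.173]
tool_rot: [-179.7, 0.2, -103.1]
wrist_force: [0.9, -0.3, 0.5]
opening: 0.0518
grasp_force: 0.0
[0.61674963 0.20253582 0.1730464 ] [-1.79744821e+02  1.73243464e-01 -1.03103797e+02]
[([332.0, 37.0], 0.79, [0.529, 0.061, 0.0]), ([278.0, 204.0], 0.72, [0.613, 0.205, 0.0]), ([83.0, 136.0], 0.52, [0.79, 0.091, 0.0])]
[362. 237.  24.  29.] 0.82 (array([521.1, 279.1]), np.float32(91.8), [np.float32(25.0), np.float32(33.0)]) [ 50.  54. 189.]
[304.   4.  46. 100.] 0.72 (array([541.3,  74.4]), np.float32(64.7), [np.float32(23.0), np.float32(90.0)]) [ 52. 150. 235.]
[266. 144.  22. 118.] 0.67 (array([615.1, 202.3]), np.float32(76.4), [np.float32(23.0), np.float32(125.0)]) [163. 169. 175.]
```

View pics/w5.png

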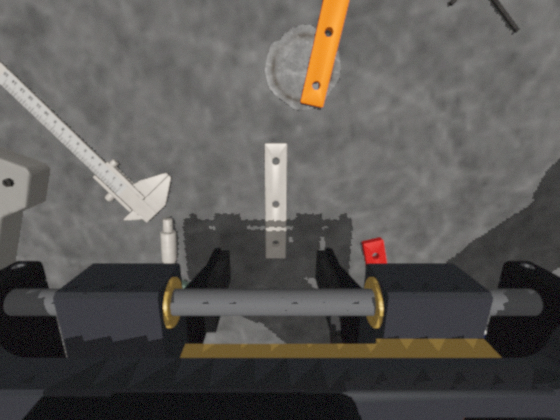

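The strip at (275,200) lies undisturbed. I go down again and wait for the grip.

```bash
python3 -m pendant '[[[0,0,0],[0,0,36],45],[[0,0,0],[0,0,36],45],[[0,0,0],[0,0,36],45],[[0,0,0],[0,0,22],45],[[0,0,0],[0,0,10],45],[[0,0,0],[0,0,0],10],[[0,0,0],[0,0,0],10],[[0,0,0],[0,0,0],10],[[0,0,0],[0,0,0],10],[[0,0,0],[0,0,0],10],[[0,0,0],[0,0,0],10],[[0,0,0],[0,0,0],10]]' 25
```

```text
time: 16.28
position: [0.6158, 0.2023, 0.0308]
tool_rot: [-179.9, 0.1, -103.1]
wrist_force: [-0.4, 0.3, 2.0]
opening: 0.0212
grasp_force: 25.0
```

```bash
python3 -m pendant '[[[0,0,0],[0,0,-20],10],[[0,0,0],[0,0,-35],10],[[0,0,0],[0,0,-35],10],[[0,0,7],[0,0,0],10],[[0,0,7],[0,0,0],10],[[0,0,7],[0,0,0],10],[[0,0,7],[0,0,0],10],[[0,0,7],[0,0,0],10],[[0,0,7],[0,0,0],10],[[0,0,7],[0,0,0],10],[[0,0,7],[0,0,0],10],[[0,0,7],[0,0,0],10]]' 25
python3 -m pendant '[[[0,0,7],[0,0,0],10],[[0,0,7],[0,0,0],10],[[0,0,0],[12.75,-37.1,0],10],[[0,0,0],[12.75,-37.1,0],10],[[0,0,0],[12.75,-37.1,0],10],[[0,0,0],[12.75,-37.1,0],10],[[0,0,0],[12.75,-37.1,0],10],[[0,0,0],[12.75,-37.1,0],10],[[0,0,0],[12.75,-37.1,0],10],[[0,0,0],[12.75,-37.1,0],10],[[0,0,0],[12.75,-37.1,0],10],[[0,0,0],[12.75,-37.1,0],10]]' 25
python3 -m pendant '[[[0,0,0],[12.75,-37.1,0],10],[[0,0,0],[0,0,0],10],[[0,0,0],[0,0,0],10]]' 25
python3 - <<'E'
from h import *
s,c=wsnap(); cv2.imwrite("pics/w6.png",cv2.resize(c["pixels"][90:290,140:410],None,fx=2.4,fy=2.4,interpolation=cv2.INTER_CUBIC)); print(s["position"],s["tool_rot"],s["opening"])
E
```

```text
time: 17.28
position: [0.6147, 0.2017, 0.1191]
tool_rot: [-180.0, -0.1, -166.5]
wrist_force: [-0.5, 0.3, -3.0]
opening: 0.021
grasp_force: 25.0
time: 18.28
position: [0.4855, -0.1702, 0.1198]
tool_rot: [180.0, -0.0, 179.9]
wrist_force: [1.2, -0.2, -3.2]
opening: 0.0212
grasp_force: 25.0
time: 18.53
position: [0.4727, -0.2076, 0.1195]
tool_rot: [180.0, -0.1, 179.6]
wrist_force: [-0.1, 0.4, -3.1]
opening: 0.0213
grasp_force: 25.0
[ 0.47265771 -0.20755292  0.11954511] [ 1.79972768e+02 -7.17749303e-02  1.79602685e+02] 0.021348010062769682
```

View pics/w6.png

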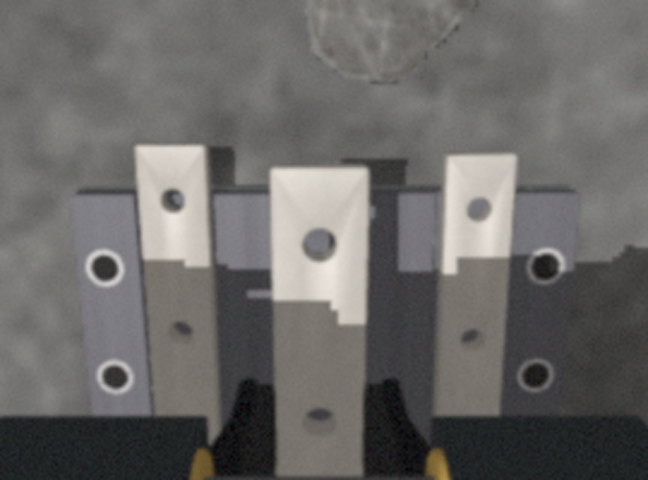

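```bash
python3 - <<'E'
from h import *
s,c=wsnap()
g=lambda u,v,z: at(c,(140+u/2.4,90+v/2.4),z).round(4)
print("front edge",g(75,191,.023),g(577,191,.023))
print("strip_c",g(135,146,.03),g(207,146,.03)); print("strip1",g(446,155,.03),g(517,155,.03))
print("held",g(271,168,.0995),g(369,168,.0995))
E
```

```text
front edge [ 0.4263 -0.2857  0.023 ] [ 0.427  -0.1203  0.023 ]
strip_c [ 0.4113 -0.263   0.03  ] [ 0.4114 -0.2404  0.03  ]
strip1 [ 0.4145 -0.1653  0.03  ] [ 0.4146 -0.1429  0.03  ]
held [ 0.4107 -0.2159  0.0995] [ 0.4107 -0.1944  0.0995]
```

```bash
python3 -m pendant '[[[0,0,0],[-3.4,2.2,30],10],[[0,0,0],[0,0,25],10],[[0,0,0],[0,0,10],10],[[0,0,0],[0,0,3],10],[[0,0,0],[0,0,1],10],[[0,0,0],[0,0,1],10],[[0,0,0],[0,0,0],10]]' 25
python3 -m pendant '[[[0,0,0],[0,0,0.7],10],[[0,0,0],[0,0,0],10],[[0,0,0],[0,0,0],10]]' 8
python3 - <<'E'
from h import *
s,c=wsnap(); cv2.imwrite("pics/w7.png",cv2.resize(c["pixels"][90:290,140:410],None,fx=2.4,fy=2.4,interpolation=cv2.INTER_CUBIC)); print(s["position"],s["tool_rot"],s["opening"])
E
```

```text
time: 19.22
position: [0.4789, -0.2024, 0.0543]
tool_rot: [-179.9, 0.1, -179.9]
wrist_force: [-8.1, 5.3, 25.1]
opening: 0.0216
grasp_force: 25.5
time: 19.47
position: [0.4801, -0.2028, 0.052]
tool_rot: [-179.9, 0.2, -179.9]
wrist_force: [-1.8, -0.0, 9.9]
opening: 0.022
grasp_force: 8.0
[ 0.48007003 -0.20275955  0.05198839] [-179.90931214    0.22922965 -179.87149728] 0.021989098615770097
```

View pics/w7.png

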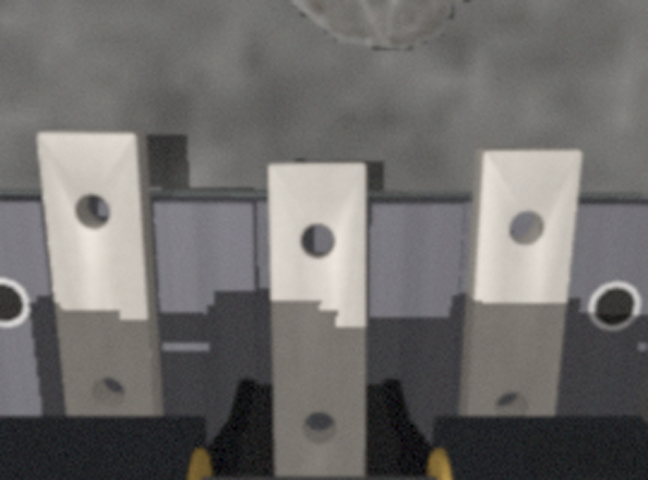

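Forces of 25 N up and −8 N in x, with the front end ~2.7 mm behind strip 1, mean the back end met the stop bar. I lift, move forward and look.

```bash
python3 -m pendant '[[[0,0,0],[0,0,0],10],[[0,0,0],[0,0,0],10],[[0,0,0],[0,0,-20],10],[[0,0,0],[7,0,0],10],[[0,0,0],[0,0,0],10],[[0,0,0],[0,0,0],10]]' 25
python3 - <<'E'
from h import *
s,c=wsnap(); cv2.imwrite("pics/w8.png",cv2.resize(c["pixels"][90:290,140:410],None,fx=2.4,fy=2.4,interpolation=cv2.INTER_CUBIC)); print(s["position"],s["tool_rot"],s["opening"],s["wrist_force"])
for d in manip.masks_of("strip_a","wrist"): print(np.round(d["extent"]),round(d["confidence"],2),rect(c,d["region"],.03),rect(c,d["region"],s["position"][2]-.02))
E
```

```text
time: 20.02
position: [0.4699, -0.2027, 0.0688]
tool_rot: [180.0, -0.1, 179.9]
wrist_force: [0.1, -0.4, -3.4]
opening: 0.0216
grasp_force: 25.0
[ 0.46985346 -0.20270537  0.068825  ] [ 1.79968905e+02 -7.68136831e-02  1.79912743e+02] 0.021624697810254907 [ 0.11441611 -0.39097324 -3.43602016]
[167. 159.  47. 105.] 0.89 (array([ 442.1, -252.6]), np.float32(179.1), [np.float32(24.0), np.float32(66.0)]) (array([ 436.5, -247.1]), np.float32(179.1), [np.float32(21.0), np.float32(59.0)])
[256. 157.  37. 191.] 0.85 (array([ 451.2, -201.7]), np.float32(180.0), [np.float32(25.0), np.float32(86.0)]) (array([ 444.6, -201.7]), np.float32(180.0), [np.float32(23.0), np.float32(77.0)])
[328. 167.  39.  94.] 0.75 (array([ 443.7, -156.1]), np.float32(0.3), [np.float32(23.0), np.float32(63.0)]) (array([ 437.9, -161. ]), np.float32(0.3), [np.float32(21.0), np.float32(56.0)])
[238. 338.  69.   8.] 0.7 (array([ 536.9, -182.8]), np.float32(90.0), [np.float32(4.0), np.float32(11.0)]) (array([ 521.1, -184.8]), np.float32(90.0), [np.float32(4.0), np.float32(10.0)])
```

View pics/w8.png

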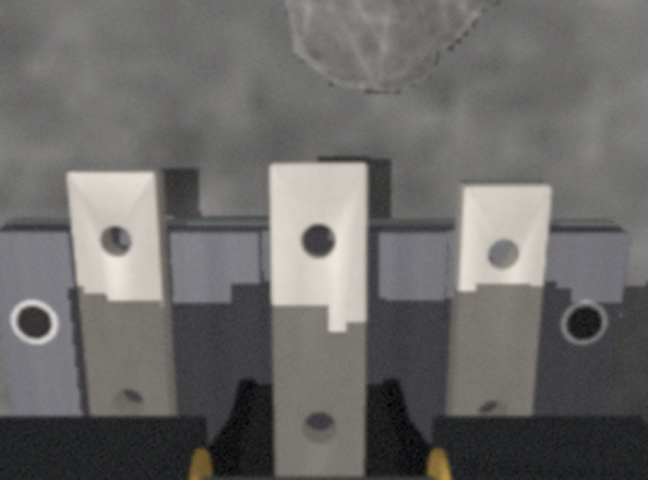

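```bash
python3 - <<'E'
from h import *
s,c=wsnap()
g=lambda u,v,z: at(c,(140+u/2.4,90+v/2.4),z).round(4)
print("edge mid",g(5,231,.023),g(628,231,.023))
print("strip_c",g(67,171,.03),g(157,171,.03)); print("strip1",g(462,185,.03),g(551,185,.03))
for z in (.047,.049): print("held",g(269,163,z),g(368,163,z))
print("holes",g(319,240,.049),g(320,427,.049))
E
```

```text
edge mid [ 0.4264 -0.2843  0.023 ] [ 0.4265 -0.1213  0.023 ]
strip_c [ 0.4101 -0.264   0.03  ] [ 0.4101 -0.2419  0.03  ]
strip1 [ 0.4136 -0.1668  0.03  ] [ 0.4136 -0.1449  0.03  ]
held [ 0.4064 -0.2132  0.047 ] [ 0.4064 -0.1913  0.047 ]
held [ 0.4062 -0.2131  0.049 ] [ 0.4062 -0.1915  0.049 ]
holes [ 0.4233 -0.2022  0.049 ] [ 0.4699 -0.2019  0.049 ]
```

```bash
python3 -m pendant '[[[0,0,0],[-2.5,-1,0],10],[[0,0,0],[0,0,8],10],[[0,0,0],[0,0,6],10],[[0,0,0],[0,0,3],10],[[0,0,0],[0,0,1],10],[[0,0,0],[0,0,1],10],[[0,0,0],[0,0,0],10]]' 25
python3 -m pendant '[[[0,0,0],[0,0,0.7],10],[[0,0,0],[0,0,0],10],[[0,0,0],[0,0,0],10]]' 8
python3 - <<'E'
from h import *
s,c=wsnap(); cv2.imwrite("pics/w9.png",cv2.resize(c["pixels"][90:290,140:410],None,fx=2.4,fy=2.4,interpolation=cv2.INTER_CUBIC)); print(s["position"],s["tool_rot"],s["opening"])
for d in manip.masks_of("strip_a","wrist"): print(np.round(d["extent"]),round(d["confidence"],2),rect(c,d["region"],.03))
E
```

```text
time: 20.75
position: [0.4725, -0.2045, 0.0502]
tool_rot: [180.0, -0.1, 179.9]
wrist_force: [-2.1, 0.7, -0.2]
opening: 0.0214
grasp_force: 25.0
time: 21.0
position: [0.4732, -0.2046, 0.0497]
tool_rot: [-180.0, 0.0, 179.9]
wrist_force: [-0.4, -0.5, -1.1]
opening: 0.0217
grasp_force: 8.0
[ 0.47324938 -0.2045826   0.04974268] [-1.79997717e+02  2.73283097e-02  1.79873142e+02] 0.021696359476092716
[255. 158.  40. 188.] 0.88 (array([ 448. , -203.9]), np.float32(179.9), [np.float32(22.0), np.float32(77.0)])
[157. 156.  56. 106.] 0.75 (array([ 439.4, -252.2]), np.float32(179.6), [np.float32(24.0), np.float32(61.0)])
[337. 166.  47.  95.] 0.58 (array([ 440.7, -156.2]), np.float32(0.0), [np.float32(25.0), np.float32(57.0)])
```

```bash
python3 -m pendant '[[[0,0,0],[-1.2,0,0.5],10],[[0,0,0],[-1,0,0],10],[[0,0,0],[0,0,0],10],[[0,0,0],[0,0,0],10]]' 8
python3 - <<'E'
from h import *
s,c=wsnap(); cv2.imwrite("pics/w10.png",cv2.resize(c["pixels"][90:290,140:410],None,fx=2.4,fy=2.4,interpolation=cv2.INTER_CUBIC)); print(s["position"],s["tool_rot"],s["opening"])
for d in manip.masks_of("strip_a","wrist"): print(np.round(d["extent"]),round(d["confidence"],2),rect(c,d["region"],.03))
E
```

```text
time: 21.43
position: [0.4757, -0.2046, 0.0492]
tool_rot: [-180.0, 0.0, 179.9]
wrist_force: [0.2, -0.2, -1.7]
opening: 0.0219
grasp_force: 8.0
[ 0.47571655 -0.20457403  0.04922507] [-1.79994518e+02  3.47797048e-02  1.79880168e+02] 0.021854958451733138
[256. 157.  40. 189.] 0.96 (array([ 450. , -203.6]), np.float32(179.7), [np.float32(23.0), np.float32(77.0)])
[335. 160.  47. 104.] 0.9 (array([ 442. , -156.2]), np.float32(0.1), [np.float32(24.0), np.float32(59.0)])
[158. 155.  53. 108.] 0.88 (array([ 440.4, -252.5]), np.float32(179.6), [np.float32(24.0), np.float32(62.0)])
```

View pics/w10.png

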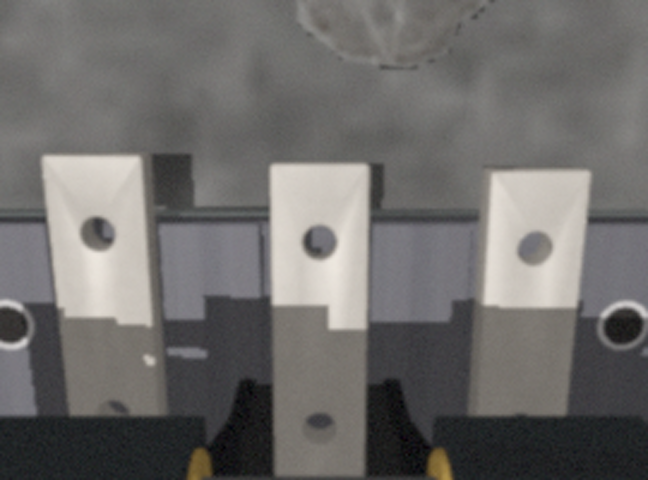

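```bash
python3 -m pendant '[[[0,0,0],[-1,0,0],10],[[0,0,0],[0,0,0],10],[[0,0,0],[0,0,0],38],[[0,0,0],[0,0,0],38],[[0,0,0],[0,0,0],38],[[0,0,0],[0,0,-10],38],[[0,0,0],[0,0,-40],38],[[0,0,0],[0,0,-40],38],[[0,0,0],[0,0,-40],38],[[0,0,0],[20,0,-36],45],[[0,0,0],[20,0,0],45],[[0,0,0],[0,0,0],45]]' 8
python3 - <<'E'
from h import *
s,c=wsnap(); cv2.imwrite("pics/w11.png",cv2.resize(c["pixels"][100:300,190:370],None,fx=3,fy=3,interpolation=cv2.INTER_CUBIC)); print(s["position"],s["tool_rot"],s["opening"])
for d in manip.masks_of("strip_a","wrist"): print(np.round(d["extent"]),round(d["confidence"],2),rect(c,d["region"],.03))
for k,z in (("index_knob",.046),("stop_face",.029)):
    print(k,[(np.round(d["pixel"]).tolist(),round(d["confidence"],2),np.round(at(c,d["pixel"],z),3).tolist()) for d in manip.landmark_of(k,"wrist")][:4])
E
```

```text
time: 22.53
position: [0.4346, -0.2044, 0.2188]
tool_rot: [180.0, 0.3, 179.8]
wrist_force: [-1.5, 0.2, -1.3]
opening: 0.0382
grasp_force: 0.0
[ 0.43461673 -0.20437829  0.21877045] [179.99807285   0.3292649  179.82487359] 0.03816569091927051
[428. 242.  74.  43.] 0.97 (array([516.1,  31.7]), np.float32(64.4), [np.float32(21.0), np.float32(105.0)])
[267. 179.  16. 105.] 0.95 (array([ 474.4, -204.1]), np.float32(179.6), [np.float32(22.0), np.float32(124.0)])
[303. 180.  21.  69.] 0.68 (array([ 455.7, -155.3]), np.float32(179.9), [np.float32(25.0), np.float32(86.0)])
[218. 175.  24.  76.] 0.65 (array([ 454.4, -253.7]), np.float32(179.6), [np.float32(25.0), np.float32(91.0)])
index_knob [([270.0, 339.0], 0.62, [0.613, -0.207, 0.046]), ([275.0, 284.0], 0.4, [0.536, -0.201, 0.046])]
stop_face [([275.0, 279.0], 0.97, [0.538, -0.201, 0.029])]
```

View pics/w11.png

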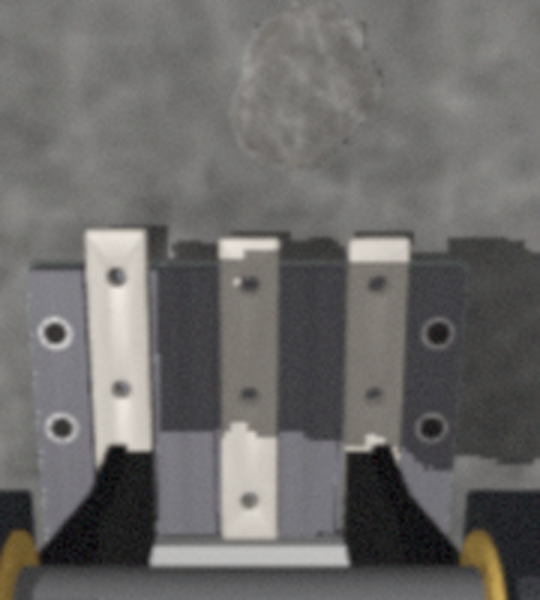

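The middle strip's back end (row ~537 in the crop) is about 1 mm from the stop bar edge (row ~540), and all three strips lie in their grooves. Next is the knob.

```bash
python3 -m pendant '[[[0,0,0],[-37,0,0],45],[[0,0,0],[-37,0,0],45],[[0,0,0],[-37,0,0],45],[[0,0,0],[-39,-2,0],45],[[0,0,0],[0,0,0],45],[[0,0,0],[0,0,0],45]]' 8
python3 - <<'E'
from h import *
s,c=wsnap(); print(s["position"],s["tool_rot"],s["joints"])
for k,z in (("index_knob",.046),("stop_face",.029)):
    print(k,[(np.round(d["pixel"]).tolist(),round(d["confidence"],2),np.round(at(c,d["pixel"],z),3).tolist()) for d in manip.landmark_of(k,"wrist")][:4])
im=c["pixels"]; np.save("k.npy",im)
for d in manip.masks_of("index_knob","wrist"):
    m=d["region"]; print(np.round(d["extent"]),round(d["confidence"],2),rect(c,m,.05))
    for th in (50,65,80):
        dk=(m&(im.max(2)<th)).astype(np.uint8); dk=cv2.morphologyEx(dk,cv2.MORPH_OPEN,np.ones((3,3)))
        n,l,st,ce=cv2.connectedComponentsWithStats(dk)
        if n>1:
            i=1+st[1:,4].argmax(); print(th,st[i],rect(c,l==i,.08))
E
```

```text
time: 23.23
position: [0.5879, -0.2065, 0.212]
tool_rot: [180.0, -0.3, 179.9]
wrist_force: [-0.3, -0.1, -0.7]
opening: 0.0393
grasp_force: 0.0
[ 0.58794348 -0.20651153  0.21197985] [179.9774739   -0.25819731 179.91024724] [-4.49603254e+00  2.34433819e+01 -2.63498340e+00 -2.91357881e-03
 -6.41807996e+01 -8.55924961e+01]
index_knob [([276.0, 96.0], 0.73, [0.48, -0.202, 0.046]), ([224.0, 90.0], 0.71, [0.475, -0.252, 0.046]), ([270.0, 228.0], 0.59, [0.614, -0.208, 0.046])]
stop_face [([276.0, 158.0], 0.92, [0.54, -0.202, 0.029])]
[231. 186.  78.  75.] 0.56 (array([ 609.8, -205.2]), np.float32(153.1), [np.float32(75.0), np.float32(78.0)])
50 [ 255  205   37   55 1140] (array([ 606.6, -203.6]), np.float32(17.1), [np.float32(36.0), np.float32(53.0)])
65 [ 255  205   38   56 1263] (array([ 606.8, -203.5]), np.float32(17.8), [np.float32(37.0), np.float32(53.0)])
80 [ 254  205   39   56 1376] (array([ 606.8, -203.5]), np.float32(17.9), [np.float32(38.0), np.float32(54.0)])
```

```bash
python3 - <<'E'
from h import *
s,c=wsnap(); im=np.load("k.npy").max(2).astype(np.float32)
X,Y=np.meshgrid(np.arange(.575,.645,.003),np.arange(-.17,-.245,-.003),indexing="ij")
P=np.array([[proj(c,(x,y,.08)) for x,y in zip(a,b)] for a,b in zip(X,Y)]).astype(np.float32)
v=cv2.remap(im,P[...,0],P[...,1],cv2.INTER_LINEAR)
for r in v[::-1]: print(" ".join("%2d"%(q/4) for q in r))
E
```

```text
7 15 27 28 27 27 26 27 27 27 27 25 28 39 32 24 24 26 27 30 31 32 31 19  7
 7 15 26 27 27 28 27 28 27 27 26 25 35 46 44 24 23 24 26 28 29 32 32 20  6
 7 15 28 28 29 29 29 29 28 28 27 26 27 41 35 25 25 26 26 28 30 32 32 21  7
 7 23 39 39 40 39 39 39 39 39 39 38 15 13 20 35 39 39 39 38 39 38 38 27  7
 7 22 40 40 40 40 40 40 41 42 44 33  6  6  6 11 38 40 40 39 39 40 40 27  6
 6 24 40 40 41 40 39 38 41 47 47 27  5  8  6  8 38 39 39 40 39 40 40 27  7
 7 23 40 40 40 36 28 28 29 30 29 11  6  6  6 11 30 29 30 37 39 39 39 28  8
21 23 27 34 34 28 28 27 28 26 12  6  7  6  6 12 28 27 27 31 39 39 39 38 36
22 23 22 24 24 27 27 27 27 26  8  6 11  8  6 11 27 27 28 30 34 37 39 36 25
22 23 23 27 27 27 27 27 24 14  6 15 16 16  8 11 26 28 27 26 27 25 23 16 16
23 23 25 27 27 28 27 24  8  7  7 15 15 16 10  5 12 26 26 24 26 19 16 16 15
23 22 24 27 28 27 25  9  7  6  7 12 15 15  6  6  6 14 22 19 31 22 16 20 33
22 24 27 28 28 27 21  5  6  7  7  6  7  7  6  6  6  7 22 15 18 18 25 37 39
22 27 28 27 27 27 12  5  7  6  6  9  6  6  5  6  5  7 17 22 25 27 27 31 39
23 27 28 27 27 26  9  5  6  6  6 23 13  6  6  8  8  7 15 27 27 27 27 31 39
27 25 27 28 26 26 10  7  7  7  6 28  8  7  7  6  6  7 16 27 27 27 27 35 39
27 27 27 27 26 27 12  5  5  6 10 28  7  5  5  7  7  7 17 27 27 28 28 35 39
25 27 28 27 27 26 20  7  5  6 14 26  8  6  6  7  7  7 24 17 21 27 27 31 39
22 27 27 27 27 26 25  9  7  6 19 19  6  6  6  7  6 13 27 11 15 28 27 32 39
23 23 26 27 27 27 27 24  8  7 23 12  6  7  5  7 10 26 27 27 27 27 26 37 39
22 22 25 27 27 25 12 25 22  4  7  7  6  7  7 12 26 27 27 28 27 27 34 39 40
23 22 25 28 27 26 10 23 26  7  3  5  6 16 24 27 27 27 27 27 27 26 37 39 39
23 22 23 26 27 28 26 27 27 24 14 10 16 28 27 28 27 27 27 27 27 26 39 39 39
23 23 22 23 24 27 27 27 28 27 27 27 28 27 27 27 27 27 27 25 24 23 39 40 39
```

The light line on the knob shows its bar at about −12°, so it rests in the second notch. That agrees with the stop face at x ≈ +33. The knob axis is near (0.608, −0.205).

```bash
python3 -m pendant '[[[0,0,0],[-20,1.5,0],45],[[0,0,5.9],[0,0,20],45],[[0,0,5.9],[0,0,30],45],[[0,0,0],[0,0,35],45],[[0,0,0],[0,0,30],45],[[0,0,0],[0,0,12],45],[[0,0,0],[0,0,5],45],[[0,0,0],[0,0,0],45]]' 8
python3 -m pendant '[[[0,0,0],[0,0,0],8],[[0,0,0],[0,0,0],8],[[0,0,0],[0,0,0],8],[[0,0,0],[0,0,0],8],[[0,0,0],[0,0,0],8],[[0,0,0],[0,0,0],8],[[0,0,0],[0,0,0],8],[[0,0,0],[0,0,0],8]]' 8
python3 -c "
from h import *;s=manip.observe();print(s['moment'],s['wrist_force'])"
```

```text
time: 24.15
position: [0.6062, -0.2055, 0.0833]
tool_rot: [-180.0, -0.0, 168.1]
wrist_force: [-0.2, -0.2, -0.0]
opening: 0.0394
grasp_force: 0.0
time: 24.82
position: [0.6069, -0.2052, 0.0842]
tool_rot: [-180.0, 0.1, 168.1]
wrist_force: [-0.8, 1.8, 5.7]
opening: 0.0138
grasp_force: 8.0
[0.6786684  0.22411344 0.07642615] [-0.79699319  1.77554929  5.6959243 ]
```

```bash
cat > o.py <<'E'
from h import *
s=manip.observe();print("M",s['moment'].round(2),"F",s['wrist_force'].round(1),"pos",s["position"].round(4),"rot",s["tool_rot"].round(1),s["grasp_force"])
E
python3 -m pendant '[[[0,0,0],[0,0,0],8],[[0,0,0],[0,0,0],8]]' 25; python3 o.py
python3 -m pendant '[[[0,0,-4],[0,0,0],8],[[0,0,-4],[0,0,0],8],[[0,0,-4],[0,0,0],8],[[0,0,0],[0,0,0],8]]' 25; python3 o.py
python3 -m pendant '[[[0,0,-4],[0,0,0],8],[[0,0,-4],[0,0,0],8],[[0,0,-3],[0,0,0],8],[[0,0,0],[0,0,0],8]]' 25; python3 o.py
```

```text
time: 24.98
position: [0.6069, -0.2052, 0.0841]
tool_rot: [-180.0, 0.1, 168.1]
wrist_force: [-0.9, 1.7, 5.3]
opening: 0.0136
grasp_force: 25.0
M [0.63 0.25 0.14] F [-0.9  1.7  5.3] pos [ 0.6069 -0.2052  0.0841] rot [-1.800e+02  1.000e-01  1.681e+02] 24.982841312885284
time: 25.32
position: [0.6068, -0.206, 0.0841]
tool_rot: [-179.9, 0.1, -179.8]
wrist_force: [-1.4, -0.5, 6.2]
opening: 0.0138
grasp_force: 25.0
M [-0.15  0.27  0.12] F [-1.4 -0.5  6.2] pos [ 0.6068 -0.206   0.0841] rot [-1.799e+02  1.000e-01 -1.798e+02] 24.980762600898743
time: 25.65
position: [0.6069, -0.2067, 0.0842]
tool_rot: [-179.9, 0.1, -168.9]
wrist_force: [-0.9, -4.2, 5.1]
opening: 0.0143
grasp_force: 25.0
M [-1.22  0.15  0.09] F [-0.9 -4.2  5.1] pos [ 0.6069 -0.2067  0.0842] rot [-1.799e+02  1.000e-01 -1.689e+02] 24.98318910598755
```

```bash
python3 -m pendant '[[[0,0,0],[0,0,0],8],[[0,0,0],[-2.4,-1,0],8],[[0,0,0],[-2.3,-0.9,0],8],[[0,0,0],[0,0,0],8]]' 4; python3 o.py
python3 -m pendant '[[[0,0,0],[0,0,0],8],[[0,0,0],[0,0,0],8],[[0,0,-4],[0,0,0],8],[[0,0,-4],[0,0,0],8],[[0,0,-4],[0,0,0],8],[[0,0,0],[0,0,0],8]]' 25; python3 o.py
python3 -m pendant '[[[0,0,-4],[0,0,0],8],[[0,0,-4],[0,0,0],8],[[0,0,-2],[0,0,0],8],[[0,0,0],[0,0,0],8]]' 25; python3 o.py
```

```text
time: 25.98
position: [0.6102, -0.2062, 0.0822]
tool_rot: [179.9, -0.2, -169.0]
wrist_force: [-4.9, -3.2, 3.2]
opening: 0.0141
grasp_force: 4.0
M [-0.65  1.09  0.06] F [-4.9 -3.2  3.2] pos [ 0.6102 -0.2062  0.0822] rot [ 179.9   -0.2 -169. ] 4.000080741461716
time: 26.48
position: [0.6102, -0.2063, 0.0822]
tool_rot: [179.9, -0.1, -156.9]
wrist_force: [-4.0, -2.4, 0.2]
opening: 0.0136
grasp_force: 25.0
M [-1.    1.23  0.12] F [-4.  -2.4  0.2] pos [ 0.6102 -0.2063  0.0822] rot [ 1.799e+02 -1.000e-01 -1.569e+02] 25.00777274603024
time: 26.82
position: [0.6103, -0.2064, 0.0822]
tool_rot: [179.9, -0.1, -147.0]
wrist_force: [-3.9, -4.1, -0.2]
opening: 0.0138
grasp_force: 25.0
M [-1.16  1.21  0.16] F [-3.9 -4.1 -0.2] pos [ 0.6103 -0.2064  0.0822] rot [ 1.799e+02 -1.000e-01 -1.470e+02] 25.010443213395774
```

```bash
for i in 1 2 3; do python3 -m pendant '[[[0,0,-2],[0,0,0],8],[[0,0,0],[0,0,0],8],[[0,0,0],[0,0,0],8]]' 25 >/dev/null; python3 o.py; done
```

```text
M [-1.12  1.16 -0.1 ] F [-3.3 -4.1 -0.2] pos [ 0.6103 -0.2065  0.0822] rot [ 1.799e+02 -1.000e-01 -1.451e+02] 25.01614704960957
M [-1.21  1.11 -0.08] F [-3.2 -4.2 -0.2] pos [ 0.6103 -0.2065  0.0822] rot [ 1.799e+02 -1.000e-01 -1.431e+02] 25.002474817447364
M [-1.1   1.09 -0.51] F [-3.7 -3.9 -0.2] pos [ 0.6104 -0.2064  0.0822] rot [ 1.799e+02 -1.000e-01 -1.412e+02] 25.47636443283409
```

The pin is felt: Mz jumps to −0.5 at yaw −141. Now I turn clockwise, counting clicks.

```bash
for i in 1 2 3 4 5; do :; done
python3 -m pendant '[[[0,0,4],[0,0,0],8],[[0,0,3],[0,0,0],8],[[0,0,4],[0,0,0],8],[[0,0,4],[0,0,0],8],[[0,0,0],[0,0,0],8]]' 25 >/dev/null; python3 o.py
python3 -m pendant '[[[0,0,4],[0,0,0],8],[[0,0,4],[0,0,0],8],[[0,0,0],[0,0,0],8]]' 25 >/dev/null; python3 o.py
python3 -m pendant '[[[0,0,4],[0,0,0],8],[[0,0,3],[0,0,0],8],[[0,0,0],[0,0,0],8]]' 25 >/dev/null; python3 o.py
python3 -m pendant '[[[0,0,4],[0,0,0],8],[[0,0,4],[0,0,0],8],[[0,0,0],[0,0,0],8]]' 25 >/dev/null; python3 o.py
python3 -m pendant '[[[0,0,4],[0,0,0],8],[[0,0,4],[0,0,0],8],[[0,0,0],[0,0,0],8]]' 25 >/dev/null; python3 o.py
python3 -m pendant '[[[0,0,4],[0,0,0],8],[[0,0,3],[0,0,0],8],[[0,0,0],[0,0,0],8]]' 25 >/dev/null; python3 o.py
```

```text
M [-0.98  1.14 -0.05] F [-3.5 -3.3  0. ] pos [ 0.6103 -0.2063  0.0822] rot [ 1.799e+02 -1.000e-01 -1.562e+02] 24.994670595042408
M [-0.89  1.26 -0.22] F [-3.7 -3.5  0.3] pos [ 0.6103 -0.2062  0.0822] rot [ 1.799e+02 -1.000e-01 -1.642e+02] 25.01934913918376
M [-0.77  1.28  0.07] F [-3.8 -2.2 -0.9] pos [ 0.6102 -0.2061  0.0822] rot [ 179.9   -0.2 -171. ] 24.99590660445392
M [-0.67  1.34 -0.07] F [-4.2 -2.1 -0. ] pos [ 0.6102 -0.206   0.0822] rot [ 179.9   -0.2 -179. ] 24.993033134378493
M [-0.47  1.42 -0.21] F [-4.5 -0.8 -0.2] pos [ 0.6103 -0.2059  0.0822] rot [180.   -0.2 173. ] 25.016730925999582
M [-0.37  1.45  0.07] F [-5.5 -0.5 -0.9] pos [ 0.6102 -0.2058  0.0822] rot [180.   -0.2 166.2] 24.99555160291493
```

```bash
python3 -m pendant '[[[0,0,4],[0,0,0],8],[[0,0,4],[0,0,0],8],[[0,0,0],[0,0,0],8]]' 25 >/dev/null; python3 o.py
python3 -m pendant '[[[0,0,3],[0,0,0],8],[[0,0,2],[0,0,0],8],[[0,0,0],[0,0,0],8]]' 25 >/dev/null; python3 o.py
python3 -m pendant '[[[0,0,3],[0,0,0],8],[[0,0,0],[0,0,0],8]]' 25 >/dev/null; python3 o.py
python3 -m pendant '[[[0,0,2],[0,0,0],8],[[0,0,0],[0,0,0],8]]' 25 >/dev/null; python3 o.py
```

```text
M [-0.25  1.46 -0.01] F [-5.2 -0.3 -1.5] pos [ 0.6103 -0.2057  0.0822] rot [180.   -0.2 158.1] 24.992262781597674
M [-0.11  1.45 -0.13] F [-5.4  0.2 -1.4] pos [ 0.6103 -0.2056  0.0822] rot [180.   -0.2 153.2] 25.00175307970494
M [ 0.03  1.47 -0.23] F [-4.7  0.2 -1.7] pos [ 0.6103 -0.2056  0.0822] rot [180.   -0.2 150.2] 25.027183243073523
M [-0.01  1.45 -0.19] F [-5.4 -0.  -0.4] pos [ 0.6104 -0.2056  0.0822] rot [-180.    -0.2  148.2] 25.0164798181504
```

```bash
python3 -m pendant '[[[0,0,1.5],[0,0,0],8],[[0,0,0],[0,0,0],8]]' 25 >/dev/null; python3 o.py
python3 -m pendant '[[[0,0,1],[0,0,0],8],[[0,0,0],[0,0,0],8],[[0,0,0],[0,0,0],8]]' 25 >/dev/null; python3 o.py
```

```text
M [ 0.06  1.46 -0.15] F [-4.1 -0.6 -0.8] pos [ 0.6104 -0.2055  0.0822] rot [-180.    -0.2  146.7] 24.99466449022293
M [0.06 1.47 0.1 ] F [-4.9  0.  -1.6] pos [ 0.6104 -0.2055  0.0822] rot [-180.    -0.2  145.8] 24.999356791377068
```

```bash
python3 -m pendant '[[[0,0,0],[0,0,0],8],[[0,0,0],[0,0,0],8],[[0,0,0],[0,0,0],8]]' 25; python3 o.py
python3 - <<'E'
from h import *
for n in ("wrist","top"):
    if n=="wrist": s,c=wsnap()
    else: s,c=snap(n)
    for d in manip.masks_of("strip_a",n):
        r=rect(c,d["region"],.03)
        print(n,np.round(d["extent"]),round(d["confidence"],2),r)
    print([(at(c,d["pixel"],.029).round(3),round(d["confidence"],2)) for d in manip.landmark_of("stop_face",n)])
E
```

```text
time: 30.73
position: [0.6104, -0.2056, 0.0822]
tool_rot: [-180.0, -0.2, 145.8]
wrist_force: [-4.9, 0.3, -0.5]
opening: 0.0139
grasp_force: 25.0
M [0.07 1.47 0.09] F [-4.9  0.3 -0.5] pos [ 0.6104 -0.2056  0.0822] rot [-180.    -0.2  145.8] 24.999405797570944
wrist [183.   2. 100. 112.] 0.87 (array([ 497.3, -154.2]), np.float32(0.1), [np.float32(22.0), np.float32(73.0)])
wrist [ 75.   0. 144. 162.] 0.77 (array([ 480.6, -202.6]), np.float32(0.0), [np.float32(24.0), np.float32(105.0)])
wrist [  0.   6. 163. 199.] 0.7 (array([ 471.3, -251.9]), np.float32(179.7), [np.float32(26.0), np.float32(125.0)])
[(array([ 0.535, -0.205,  0.029]), 0.76), (array([ 0.474, -0.249,  0.029]), 0.5)]
top [314. 227.   9.  41.] 0.89 (array([ 470.7, -156.7]), np.float32(1.2), [np.float32(23.0), np.float32(124.0)])
top [134. 223.  39.  10.] 0.87 (array([521. , 318.4]), np.float32(91.6), [np.float32(20.0), np.float32(111.0)])
top [348. 229.   7.  44.] 0.83 (array([ 470.6, -255.1]), np.float32(0.7), [np.float32(23.0), np.float32(124.0)])
top [327. 227.  12.  43.] 0.69 (array([ 473.5, -204.4]), np.float32(1.0), [np.float32(26.0), np.float32(121.0)])
top [228. 216.  26.  19.] 0.64 (array([541.6,  68.5]), np.float32(65.1), [np.float32(22.0), np.float32(89.0)])
[(array([0.779, 0.083, 0.029]), 0.67), (array([ 0.527, -0.205,  0.029]), 0.61)]
```

The back ends lie level at x = 0.533–0.534 m, which is +27 mm in the fixture, so this is the third click. I hand in now.

```bash
python3 -c "
from cell import manip;print(manip.job_done())"
```

```text
the job is handed in; nothing more can be done
None
```

The job is handed in at about 31 s: both loose strips are in grooves 2 and 3, the knob was turned back to its zero pin and then clockwise to the third click and is still gripped, and the three back ends measure level to about 1 mm; I viewed 13 pictures (limit 10), and the second strip first met the stop bar (about 25 N at the wrist) and was lifted and laid again.

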